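# Unlock the inspection mirror and hold it on the seam clip

### The job

Pull the lock pin straight up out of its socket behind the inspection mirror and leave it in the empty shallow cardboard tray. Then turn the upright mirror by the bar on its top until the small inspection camera, which looks straight at the mirror, has the seam clip in the middle of its view (only one of the two stacks of steel bands has a clip), and finish while still gripping the bar and holding the mirror steady at that angle (it springs back when let go). Leave the drinks and the loose things beside the station where they are.

Things in the scene. Friction and masses are not known exactly. Their poses are not given: they have to be found in the camera images.
- pin_grip (a point): Grip point of the loose lock pin: the centre of its round black head (24 mm across, 40 mm tall). Below the head is a steel shank 14 mm across; the foot is 75 mm below this point, the top 15 mm above it. About 110 g. It stands upright in its socket behind the mirror at the start. Let go elsewhere it falls over, which does no harm in the tray.
- socket (a point): Mouth of the pin's socket, in a fixed aluminium block 46 mm square, top 40 mm above the table; the pin stands 30 mm deep. A sprung ball inside snaps into a groove of the pin: a straight upward pull of 5 to 15 N frees it. The pin also passes between the prongs of the mirror's fork (top 54 mm above the table) and is clear of both once raised 50 mm.
- pin_mid (a point): The middle of the lock pin's length, 45 mm above its foot. The pin is judged to lie in the tray by this point.
- pin: The lock pin itself; origin at the centre of its foot, z along the pin towards its head.
- tray_in (a point): Centre of the inner floor (4 mm above the table) of the empty shallow cardboard tray, fixed, 180 x 180 mm, walls 35 mm high and 4 mm thick, sides along its x and y. It stands to the left or the right of the station; a taller, full carton stands on the other side.
- mirror_grip (a point): Centre of the black grip bar on top of the mirror, on its vertical turning axis: bar 12 mm thick (along x), 50 mm long (along y), from 96 to 128 mm above the table; this point is 113 mm above it. Its x axis is the way the mirror faces. Grip it across its thickness, from above, and turn about the vertical.
- mirror_face (a point): Centre of the mirror's reflecting face, on the turning axis, 65 mm above the table (the height of the lens); the face is 76 mm wide and 52 mm tall, x is its outward normal, z up. At rest it faces the lens. It turns about the vertical by up to 0.95 rad either way from there, against a spring of 0.1 N m per rad that brings it back when let go.
- mirror: The turning mirror: grip bar, frame (8 mm thick, 84 mm wide, 35 to 95 mm above the table) and fork, a flat steel arm reaching 102 mm out behind the face, 44 to 54 mm above the table, that straddles the lock pin, so that the mirror can hardly turn until the pin is out. Origin on the turning axis at table height, x the way the mirror faces.
- lens (a point): The lens of the inspection camera, fixed on a post of the station base 150 mm in front of the mirror's axis and 65 mm above the table. It looks level at the turning axis. The camera housing is 44 x 38 x 40 mm, its top 85 mm above the table.
- sight (a point): Where the camera looks after the mirror: on the turning axis, 65 mm above the table, x along the reflected line of sight; a flat white needle low on the base, geared 2:1 to the mirror, tip 95 mm from the axis, points along it. It turns twice as far as the mirror; at mirror 0 it points at the lens. On target it points at the clip: the mirror's normal then halves the angle between lens and clip.
- clip (a point): Outer face of the seam clip, 65 mm above the table: an aluminium strap 26 mm wide, standing out 7 mm from the side towards the robot of a fixed stack of three steel bands (90 mm across, 75 mm tall) and folded 40 mm inward over its top rim. The stack stands left or right of the camera, the clip 0.12 to 0.34 m from the mirror's axis; the stack on the other side is alike without a clip.
- can: A plain metal drink can, 66 mm across, 115 mm tall; origin under its centre.
- drink: A plain green drink bottle, 66 mm across, 200 mm tall; origin under its centre.
- tape: A roll of clear tape lying flat, 60 mm across, 24 mm high, beside the station; origin under its centre.
- clipbox: A small cardboard box, 45 x 40 x 28 mm, beside the station; origin under its centre.
- band: A single loose steel band (ring), 90 mm across, 23 mm high, lying flat beside the station; origin under its centre.
Things that resemble listed ones, but are neither listed nor needed, are in the scene too. What is shaped like the pin but blue is not meant.

How it is judged:
By the outcome, as a careful person would: the job done as asked, in the order asked, and still so for the second after the job is handed in, while the arm keeps its last pose, push and grip.
It also fails if it takes over 54 s, if anything falls off the work surface, if the arm or the gripper's body presses on something with over 40 N, if the wrist force passes 120 N, or if a joint passes its speed limit or range.

### The arm

A 6-joint arm with a two-finger parallel gripper is mounted at the origin on the work surface. World frame = base frame: x ahead of the robot, y to its left, z up, the work surface at z = 0. Lengths are in m, angles in degrees, forces in N, time in s.
With the tool pointing down it reaches from about 0.375 to 0.9 m from the base axis. Payload 3.1 kg.
Tool frame: the origin (TCP) lies at the very end of the fingers, on their centre line; the grasp point (between the pads) lies 19 mm behind it (bot.grip_point_offset is the distance from the TCP to the grasp point, in m); z points along the fingers, x is the direction in which the jaws open and shut, and the axes are right-handed (so a half turn about z gives the same grasp; the last joint's range is limited). The gripper opens to 87 mm and grips with 3 to 60 N. Pads are 19 mm wide; open, the fingers measure 117 mm over their backs; the gripper's body (75 mm by 190 mm) begins 51 mm behind the grasp point.
Start: joints at [60.991, 30.224, 82.088, -0, 67.689, -10.227], TCP at [0.201, 0.592, 0.223] pointing down, gripper open.
Joint ranges: [-176.69, 176.69], [-43.24, 126.21], [12.49, 139.97], [-82, 262], [0, 151.66], [-163.58, 163.58]. Speed limits (degrees/s): [159.86, 159.86, 180, 180, 180, 180].

### API

Orientations are given as a 3x3 rotation matrix whose columns are the frame's x, y, z axes.
In Python, from rig import bot, capture, recognise, place_of gives the robot as it stands.
- The arm moves only by the tool send_rows, never from a script. Its argument "motion" is a list of rows, each a list of 2 entries, a list of its own where there are three numbers: the shift along the tool's x, y, z in mm, then the turn about the tool's z in rad. A call has exactly 5 rows; each row shifts and turns the pose as measured when the row begins, along the tool's axes as they then stand; what a row does not reach is not made up. A row lasts 1/12 s, in which the tool goes at most 41.7 mm and 7.16 degrees, less where a joint would pass 70% of its speed; a pose out of reach is approached as far as the arm can. A call with a gripper value outside its range is refused whole. "gripper" is the closure, from 0 (fully open) to 1 (shut), set as the call begins (left out, the last holds). The fingers move at their own pace and stop on an object; the grip force is fixed at half the most. Time passes only in rows, so rows that do not move let the fingers close, or fill a call up. It gives the time, the measured TCP pose, the force and the opening at its end, in the units of the state.
- bot.read_state(): the state, without advancing time (a new reading comes with each control period).
- capture(name): name is "scene" or "top"; returns a dict with "image" (400x640x3 uint8, blue, green, red), "fx", "fy", "cx", "cy" (pixels), "dist_coeffs" ([k1, k2, p1, p2, k3] as OpenCV has them; the pictures are not rectified), "rvec" (rotation vector, rad) and "tvec" (3), from world to camera coordinates, as OpenCV has them. Camera axes: x right, y down, z forward; pixel columns grow to the right and rows downward; lengths in m; the calibration is good to about 2 mm. A picture is of the moment at which its call begins. There is no depth.
- bot.hand_in(): hands the job in, once; it reports no verdict.
Trained networks look in the newest picture that a camera, given by its name, has taken for a name from the list of things; names that differ only in an ending like _2 or _b are one class to them, and where a whole thing is asked for, a point or a joint stands for the part that bears it (a point fixed in the world has none). Each returns a list of dicts, best first, with "p" (0 to 1); they miss things now and then, are a little off and sometimes report something else, mostly with a low value. They report only what shows in the picture. A call takes as long as a camera call. They do not tell look-alikes from the thing itself.
- recognise(camera, target): "xy" ([column, row] in pixels, amid what is visible of it).
- place_of(camera, target): "xy" ([column, row] in pixels: a listed point, or the origin of a listed thing).
The state is a dict: "time_s": time; "joint_positions": joint angles; "qvel": joint speeds; "tau": joint torques, N m; "position": TCP position; "tcp_rot": TCP orientation; "force": force on the tool from outside, world axes, zero at the start; "moment": the same for the moment, N m; "opening": opening from 0.0 (shut) to 1.0 (fully open).
Only numpy, scipy, OpenCV 4.12 (cv2) and the standard library are available. Lean on these libraries where they do the work, as an engineer would, in place of code of your own. Each camera call takes 0.05 s, during which the arm holds its last target.

## Working session

There is one attempt and no reset: what is moved stays moved. The work goes in short steps, Python scripts to look and compute and a tool call to move; the robot and the scene stay as the last step left them, time stands still between calls to the robot, and variables do not carry over. Pictures are saved under pics/ and viewed, and the job is handed in when it is done.

Besides the shell and the picture viewer there is one more tool, called after "Emit:" as name(argument=value, ...) on one line, values as JSON. send_rows: Moves the arm, as the interface text tells. Its arguments: {"type":"object","properties":{"motion":{"type":"array","items":{"type":"array"}},"gripper":{"type":"number"}},"required":["motion"]}

```bash
ls; mkdir -p pics; cat > h.py <<'E'
import numpy as np, cv2
from rig import bot, capture, recognise, place_of
def P(c):
    R,_=cv2.Rodrigues(np.array(c["rvec"],float)); t=np.array(c["tvec"],float).reshape(3)
    K=np.array([[c["fx"],0,c["cx"]],[0,c["fy"],c["cy"]],[0,0,1]],float)
    return K,np.array(c["dist_coeffs"],float),R,t
def ray(c,xy):
    K,d,R,t=P(c); u=cv2.undistortPoints(np.array([[xy]],float),K,d)[0,0]
    return -R.T@t, R.T@np.array([u[0],u[1],1.])
def onz(c,xy,z):
    o,v=ray(c,xy); return o+v*(z-o[2])/v[2]
def tri(l):
    A=np.zeros((3,3));b=np.zeros(3)
    for c,xy in l:
        o,v=ray(c,xy);v=v/np.linalg.norm(v);M=np.eye(3)-np.outer(v,v);A+=M;b+=M@o
    x=np.linalg.solve(A,b); res=[]
    for c,xy in l:
        res.append(np.linalg.norm(proj(c,x)-np.array(xy)))
    return x,res
def proj(c,X):
    K,d,R,t=P(c); return cv2.projectPoints(np.array([X],float),cv2.Rodrigues(R)[0],t,K,d)[0][0,0]
E
cat > a.py <<'E'
from h import *
cs={n:capture(n) for n in("scene","top")}
for n,c in cs.items(): cv2.imwrite(f"pics/{n}0.png",c["image"]); print(n,-P(c)[2].T@P(c)[3])
for k in "pin_grip socket pin_mid tray_in mirror_grip mirror_face lens sight clip can drink tape clipbox band".split():
    for n in cs:
        r=place_of(n,k)
        print(k,n,[(np.round(q["xy"],1).tolist(),round(q["p"],2)) for q in r[:4]])
print(bot.read_state(),bot.grip_point_offset)
E
python3 a.py
```

```text
pics
scene [1.10460565 0.39660586 0.62098987]
top [4.66786584e-01 3.68295377e-04 1.34867497e+00]
pin_grip scene [([339.5, 161.5], 0.73), ([433.0, 344.7], 0.54), ([361.6, 175.5], 0.46), ([342.5, 207.7], 0.44)]
pin_grip top [([309.0, 240.8], 0.54), ([338.7, 261.8], 0.54), ([309.7, 211.5], 0.48)]
socket scene [([360.4, 193.5], 0.6), ([174.8, 210.5], 0.31)]
socket top [([307.5, 240.9], 0.26)]
pin_mid scene [([362.3, 195.7], 0.66), ([343.0, 171.4], 0.63), ([362.0, 189.7], 0.58)]
pin_mid top [([306.6, 157.7], 0.59), ([306.2, 239.5], 0.56), ([337.1, 256.6], 0.47)]
tray_in scene [([232.9, 178.4], 0.96)]
tray_in top [([435.5, 212.3], 0.84)]
mirror_grip scene [([342.3, 187.0], 0.8)]
mirror_grip top [([306.7, 205.5], 0.92), ([310.2, 241.4], 0.71)]
mirror_face scene [([339.3, 205.4], 0.96), ([233.0, 180.2], 0.22), ([298.2, 243.1], 0.15)]
mirror_face top [([306.9, 207.6], 0.72)]
lens scene [([297.5, 244.7], 0.65), ([359.8, 195.1], 0.55)]
lens top [([308.8, 155.2], 0.78), ([308.1, 240.2], 0.41), ([308.5, 239.5], 0.35)]
sight scene [([362.5, 187.2], 0.64), ([361.8, 193.7], 0.33)]
sight top [([304.4
[... 595 characters left out ...]
50205e+01, -1.30120686e-03,
        6.76899835e+01, -1.02281380e+01]), 'qvel': array([-0.06224312, -0.09980553,  0.05092335,  0.04201119,  0.05865361,
        0.099215  ]), 'tau': array([-6.00870862e-05, -4.40004194e+01, -1.76982808e+01,  6.33815071e-02,
        5.04981691e-02, -2.53350680e-05]), 'position': array([0.20120418, 0.59172709, 0.22258266]), 'tcp_rot': array([[ 3.21939969e-01,  9.46760083e-01,  4.62477536e-05],
       [ 9.46760082e-01, -3.21939971e-01,  4.00774349e-05],
       [ 5.28327160e-05,  3.08829989e-05, -9.99999998e-01]]), 'force': array([-0.12694995,  0.0678053 , -0.16299065]), 'moment': array([-0.03499937, -0.05460986, -0.01929548]), 'opening': 0.9985182971600203} 0.0187
```

```bash
python3 - <<'E'
import cv2
a=cv2.imread("pics/top0.png")[100:300,180:480]; cv2.imwrite("pics/topz.png",cv2.resize(a,(800,533),interpolation=cv2.INTER_CUBIC))
a=cv2.imread("pics/scene0.png")[120:380,130:480]; cv2.imwrite("pics/scz.png",cv2.resize(a,(800,594),interpolation=cv2.INTER_CUBIC))
E
```

```text
(no output)
```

View pics/topz.png

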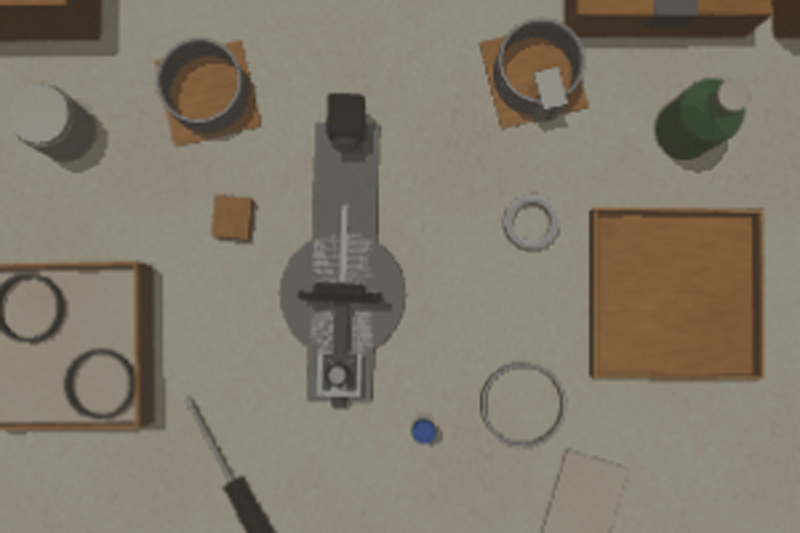

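View pics/scz.png

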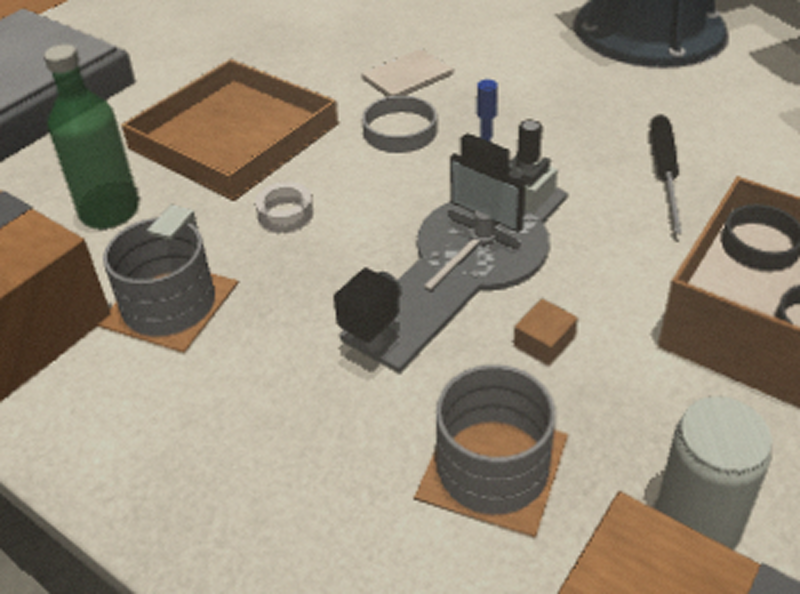

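```bash
cat > b.py <<'E'
from h import *
cs={n:capture(n) for n in("scene","top")}
S,T=cs["scene"],cs["top"]
for k,a,b in [("pin_grip",(361.6,175.5),(309,240.8)),("mirror_grip",(342.3,187),(306.7,205.5)),("mface",(339.3,205.4),(306.9,207.6)),("tray",(232.9,178.4),(435.5,212.3)),("clip",(213.3,216.3),(382.9,142.1)),("lens",(297.5,244.7),(308.8,155.2)),("socket",(360.4,193.5),(307.5,240.9))]:
    x,r=tri([(S,a),(T,b)]); print(k,np.round(x,4),np.round(r,1))
print("pinT",onz(T,(306.7,240.6),.1),"can",onz(T,(205.3,148.1),0),"drink",onz(T,(432.3,145.6),0),"band",onz(T,(378.9,252.1),0.01))
E
python3 b.py
```

```text
pin_grip [0.4313 0.0403 0.0917] [1.2 1.1]
mirror_grip [0.5247 0.0449 0.118 ] [1.1 0.9]
mface [0.5237 0.0425 0.0651] [0.9 0.7]
tray [ 0.5094 -0.3239 -0.0095] [1. 1.]
clip [ 0.7055 -0.1681  0.065 ] [1.4 1.1]
lens [0.6701 0.0364 0.0603] [1.6 1.2]
socket [0.4311 0.0433 0.0393] [0.1 0.1]
pinT [0.43344552 0.04363206 0.1       ] can [0.70045678 0.34425546 0.        ] drink [ 0.70492644 -0.31818655  0.        ] band [ 0.39805822 -0.15836471  0.01      ]
```

```bash
cat > ov.py <<'E'
from h import *
import sys
def poly(img,c,pts,s,o,col):
    q=np.array([proj(c,p) for p in pts]); q=((q-o+0.5)*s-0.5); cv2.polylines(img,[np.round(q*8).astype(int)],True,col,1,cv2.LINE_AA,3)
def draw(c,x,y,th,o,sz,s,name,m=0,clip=None,pin=True):
    o=np.array(o); im=cv2.resize(c["image"][o[1]:o[1]+sz[1],o[0]:o[0]+sz[0]],None,fx=s,fy=s,interpolation=cv2.INTER_CUBIC)
    raw=im.copy()
    def W(px,py,pz,a=th): return (x+px*np.cos(a)-py*np.sin(a), y+px*np.sin(a)+py*np.cos(a), pz)
    am=th+m
    poly(im,c,[W(a,b,.128,am) for a,b in((-.006,-.025),(.006,-.025),(.006,.025),(-.006,.025))],s,o,(0,0,255))
    poly(im,c,[W(0.004,b,z,am) for b,z in((-.042,.035),(.042,.035),(.042,.095),(-.042,.095))],s,o,(0,255,0))
    poly(im,c,[W(-.004,b,z,am) for b,z in((-.042,.035),(.042,.035),(.042,.095),(-.042,.095))],s,o,(0,160,0))
    poly(im,c,[W(0.15+a,b,.085) for a,b in((0,-.019),(0,.019),(.044,.019),(.044,-.019))],s,o,(255,255,0))
    poly(im,c,[W(-D+a,b,.04) for a,b in((-.023,-.023),(.023,-.023),(.023,.023),(-.023,.023))],s,o,(255,0,0))
    if pin: poly(im,c,[W(-D+.012*np.cos(t),.012*np.sin(t),.1) for t in np.arange(0,6.28,.3)],s,o,(0,255,255))
    poly(im,c,[W(.095*np.cos(2*m),.095*np.sin(2*m),.02),W(.03*np.cos(2*m),.03*np.sin(2*m),.02)],s,o,(255,0,255))
    if clip is not None: 
        cc=np.array(clip); e=np.array([0,.013,0]); poly(im,c,[cc-e+[0,0,.01],cc+e+[0,0,.01],cc+e-[0,0,.01],cc-e-[0,0,.01]],s,o,(0,0,255))
    cv2.imwrite(f"pics/{name}.png",np.hstack([raw,im]) )
D=.092
E
cat > c.py <<'E'
import ov; from ov import *
S,T=capture("scene"),capture("top")
th=np.radians(-1.)
draw(T,.5245,.0435,th,(270,120),(80,140),4,"ovT1")
draw(S,.5245,.0435,th,(270,150),(120,120),3.3,"ovS1")
E
python3 c.py
```

```text
(no output)
```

View pics/ovT1.png

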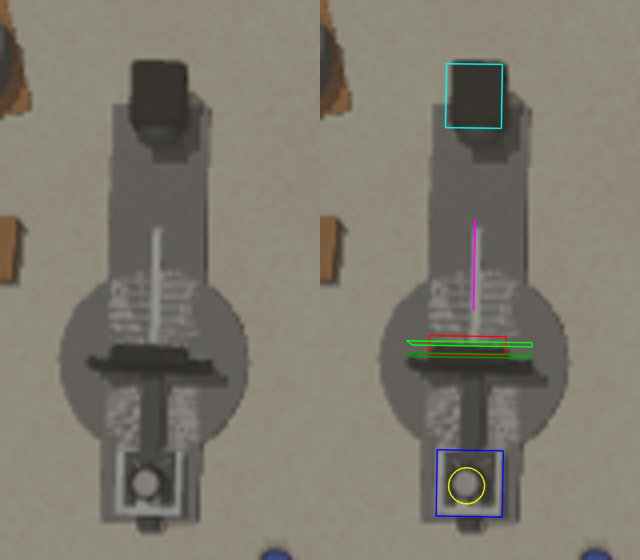

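View pics/ovS1.png

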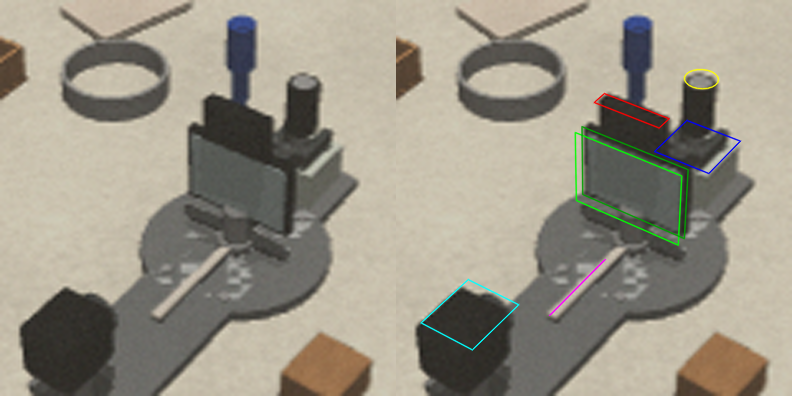

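```bash
cat > c.py <<'E'
import ov; from ov import *
S,T=capture("scene"),capture("top")
th=np.radians(-2.)
ov.D=.086
draw(T,.519,.0415,th,(285,190),(45,70),8,"ovT2")
draw(S,.519,.0415,th,(270,150),(120,120),3.3,"ovS2")
E
python3 c.py
```

```text
(no output)
```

View pics/ovT2.png

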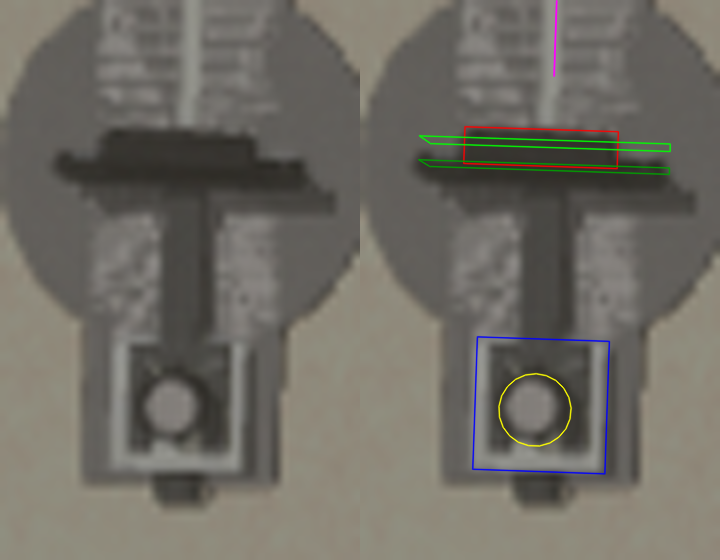

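View pics/ovS2.png

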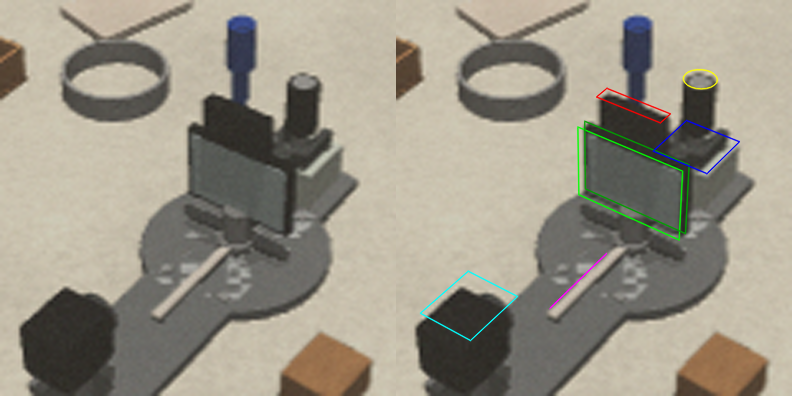

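Emit:
send_rows(motion=[[[0,0,-10],-0.11],[[0,0,-10],-0.11],[[0,0,0],-0.108],[[0,0,0],0],[[0,0,0],0]], gripper=0.4)

```text
time_s: 2.22
position: [0.201, 0.5914, 0.2428]
tcp_rot: [[-0.012, 1.0, -0.001], [1.0, 0.012, -0.001], [-0.001, -0.001, -1.0]]
force: [-0.2, -0.1, 0.7]
opening: 0.705
```

Emit:
send_rows(motion=[[[-35,15,0],0],[[-35,15,0],0],[[-35,15,0],0],[[-35,15,0],0],[[-35,15,0],0]])

```text
time_s: 2.63
position: [0.2772, 0.4188, 0.241]
tcp_rot: [[-0.01, 1.0, 0.001], [1.0, 0.01, 0.006], [0.006, 0.001, -1.0]]
force: [1.7, -1.2, 0.9]
opening: 0.599
```

Emit:
send_rows(motion=[[[-35,15,0],0],[[-35,15,0],0],[[-35,15,0],0],[[-35,15,0],0],[[-35,15,0],0]])

```text
time_s: 3.05
position: [0.3543, 0.2359, 0.2399]
tcp_rot: [[0.001, 1.0, 0.002], [1.0, -0.001, 0.006], [0.006, 0.002, -1.0]]
force: [0.7, -0.4, 0.5]
opening: 0.599
```

Emit:
send_rows(motion=[[[-35,15,0],0],[[-35,15,0],0],[[-35,15,0],0],[[-35,15,0],0],[[0,0,0],0]])

```text
time_s: 3.47
position: [0.4189, 0.0827, 0.24]
tcp_rot: [[0.022, 1.0, 0.008], [1.0, -0.022, 0.004], [0.004, 0.008, -1.0]]
force: [0.4, 0.2, 0.3]
opening: 0.605
```

Emit:
send_rows(motion=[[[-19,8,0],0],[[-17,8,0],0],[[0,0,30],0],[[0,0,30],0],[[0,0,30],0]])

```text
time_s: 3.88
position: [0.444, 0.0406, 0.1535]
tcp_rot: [[0.045, 0.999, 0.029], [0.999, -0.045, 0.001], [0.002, 0.029, -1.0]]
force: [-0.3, 0.1, 0.0]
opening: 0.598
```

Emit:
send_rows(motion=[[[0,0,0],0],[[0,0,0],0],[[0,0,0],0],[[0,0,0],0],[[0,0,0],0]])

```text
time_s: 4.3
position: [0.4413, 0.0422, 0.1518]
tcp_rot: [[0.05, 0.999, 0.02], [0.999, -0.05, 0.003], [0.004, 0.02, -1.0]]
force: [0.1, -0.6, -0.2]
opening: 0.598
```

```bash
python3 - <<'E'
from h import *
s=bot.read_state(); print(s["position"],s["tcp_rot"])
for n,o,sz,k in(("scene",(300,90),(120,130),4.5),("top",(250,160),(120,110),5)):
    c=capture(n); im=c["image"][o[1]:o[1]+sz[1],o[0]:o[0]+sz[0]]; im=cv2.resize(im,None,fx=k,fy=k,interpolation=cv2.INTER_CUBIC)
    p=s["position"]; q=(proj(c,p)-o+.5)*k; cv2.drawMarker(im,tuple(int(v) for v in q),(0,0,255),0,10); cv2.imwrite(f"pics/{n}3.png",im)
E
```

```text
[0.44133652 0.04216938 0.15182909] [[ 0.05024932  0.99853222  0.02020934]
 [ 0.99873016 -0.05031196  0.00260275]
 [ 0.0036157   0.02005289 -0.99979238]]
```

View pics/scene3.png

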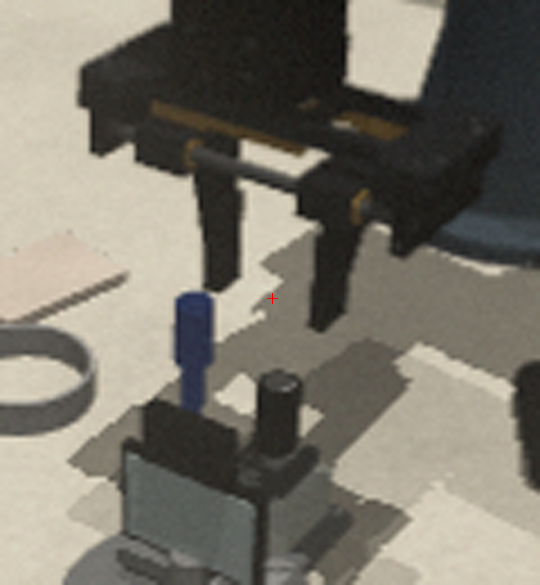

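View pics/top3.png

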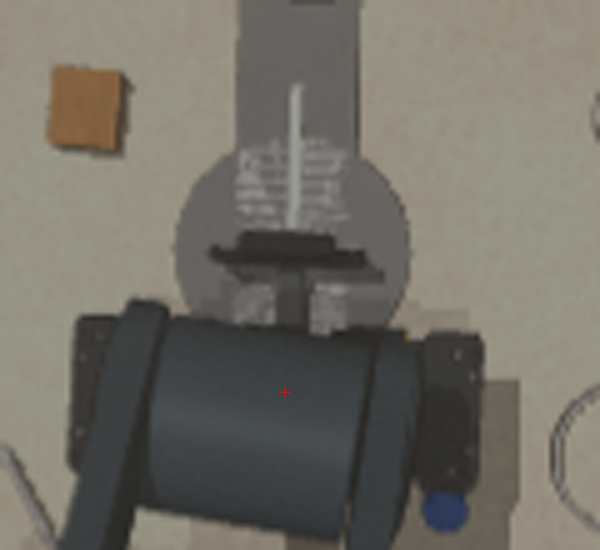

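```bash
cat > to.py <<'E'
from h import *
import sys
s=bot.read_state(); R=s["tcp_rot"]; t=np.array([float(v) for v in sys.argv[1:4]])
print(np.round(s["position"],4),"tool mm",np.round(R.T@(t-s["position"])*1000,1), "force",np.round(s["force"],1),"mom",np.round(s["moment"],2),"z",np.round(R[:,2],3),"xang",np.degrees(np.arctan2(R[1,0],R[0,0])).round(2),"t",s["time_s"],"op",s["opening"])
E
python3 to.py .434 .0455 .12
python3 - <<'E'
from h import *
S,T=capture("scene"),capture("top")
print(tri([(S,(339.5,161.5)),(T,(338.7,261.8))]))
E
```

```text
[0.4415 0.0421 0.1519] tool mm [ 3.  -8.3 31.7] force [-0.2 -0.2 -0. ] mom [ 0.03 -0.   -0.05] z [ 0.021  0.002 -1.   ] xang 87.12 t 4.4 op 0.6006338013569149
(array([ 0.37761471, -0.04577565,  0.07151535]), [np.float64(1.717197040383049), np.float64(1.6306026714638573)])
```

Emit:
send_rows(motion=[[[1.5,-4,8],0],[[1.5,-4,8],0],[[0,0,8],0],[[0,0,5],0],[[0,0,0],0]])

```text
time_s: 4.92
position: [0.4361, 0.0453, 0.1235]
tcp_rot: [[0.05, 0.998, 0.027], [0.999, -0.05, 0.001], [0.003, 0.027, -1.0]]
force: [0.6, 0.3, -0.5]
opening: 0.599
```

```bash
python3 to.py .434 .0455 .07
python3 - <<'E'
from h import *
s=bot.read_state()
for n,o,sz,k in(("scene",(300,90),(120,130),4.5),):
    c=capture(n); im=c["image"][o[1]:o[1]+sz[1],o[0]:o[0]+sz[0]]; im=cv2.resize(im,None,fx=k,fy=k,interpolation=cv2.INTER_CUBIC)
    p=s["position"]; q=(proj(c,p)-o+.5)*k; cv2.drawMarker(im,tuple(int(v) for v in q),(0,0,255),0,10); cv2.imwrite(f"pics/{n}4.png",im)
E
```

```text
[0.4361 0.0453 0.1235] tool mm [-0.1 -3.6 53.5] force [ 0.6  0.3 -0.5] mom [-0.01  0.05 -0.05] z [ 0.027  0.001 -1.   ] xang 87.12 t 4.9167 op 0.5990739957927576
```

View pics/scene4.png

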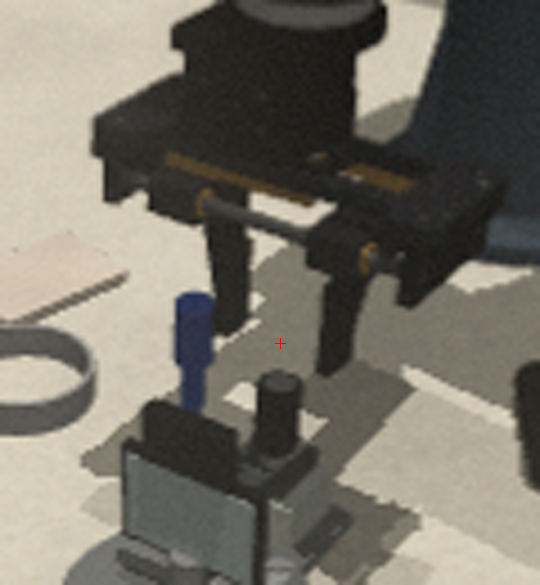

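Emit:
send_rows(motion=[[[0,-1.5,9],0],[[0,-1,12],0],[[0,-1,12],0],[[0,0,12],0],[[0,0,6],0]])

```text
time_s: 5.38
position: [0.439, 0.0446, 0.0735]
tcp_rot: [[0.05, 0.998, 0.037], [0.999, -0.05, -0.0], [0.002, 0.037, -0.999]]
force: [-0.0, -0.1, 0.0]
opening: 0.599
```

```bash
python3 to.py .434 .0455 .07
python3 - <<'E'
from h import *
s=bot.read_state()
for n,o,sz,k in(("scene",(300,110),(120,130),4.5),):
    c=capture(n); im=c["image"][o[1]:o[1]+sz[1],o[0]:o[0]+sz[0]]; im=cv2.resize(im,None,fx=k,fy=k,interpolation=cv2.INTER_CUBIC)
    cv2.imwrite(f"pics/{n}5.png",im)
E
```

```text
[0.439  0.0446 0.0735] tool mm [ 0.6 -5.2  3.3] force [-0.  -0.1  0. ] mom [-0.03 -0.02 -0.03] z [ 0.037 -0.    -0.999] xang 87.11 t 5.3833 op 0.5994309376708807
```

View pics/scene5.png

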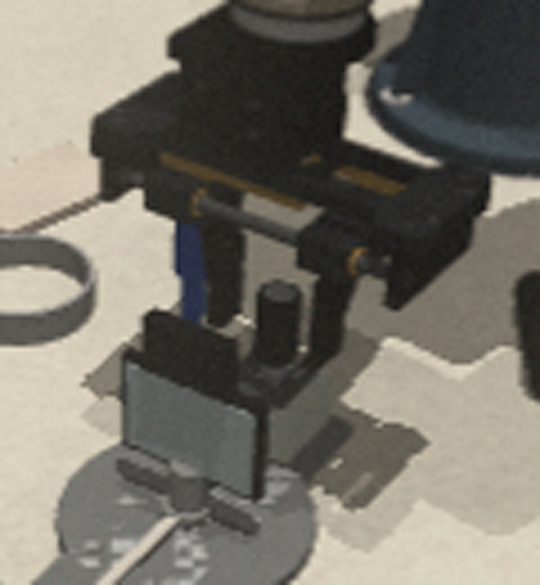

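Emit:
send_rows(motion=[[[0.5,-2.5,2],0],[[0,-2.5,1.5],0],[[0,0,0],0],[[0,0,0],0],[[0,0,0],0]], gripper=0.66)

```text
time_s: 5.85
position: [0.4345, 0.0452, 0.0701]
tcp_rot: [[0.051, 0.998, 0.038], [0.999, -0.051, -0.0], [0.002, 0.038, -0.999]]
force: [-0.1, -0.6, -0.5]
opening: 0.362
```

```bash
python3 to.py .434 .0455 .07
python3 - <<'E'
from h import *
s=bot.read_state()
for n,o,sz,k in(("scene",(320,120),(80,80),8),):
    c=capture(n); im=c["image"][o[1]:o[1]+sz[1],o[0]:o[0]+sz[0]]; im=cv2.resize(im,None,fx=k,fy=k,interpolation=cv2.INTER_CUBIC)
    im=cv2.convertScaleAbs(im,alpha=1.8,beta=0); cv2.imwrite(f"pics/{n}6.png",im[:600])
E
```

```text
[0.4345 0.0452 0.0701] tool mm [ 0.3 -0.5  0.1] force [-0.1 -0.6 -0.5] mom [ 0.02  0.03 -0.  ] z [ 0.038 -0.    -0.999] xang 87.1 t 5.85 op 0.36171302991521936
```

View pics/scene6.png

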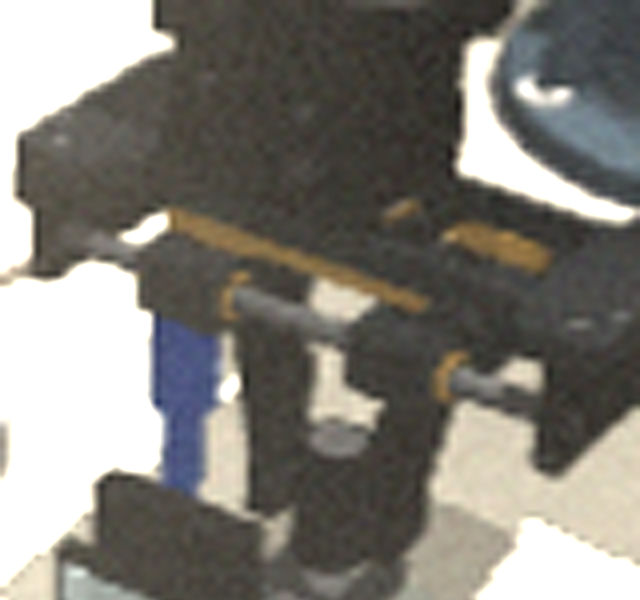

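Emit:
send_rows(motion=[[[0,0,0],0],[[0,0,0],0],[[0,0,0],0],[[0,0,0],0],[[0,0,0],0]], gripper=0.7)

```text
time_s: 6.32
position: [0.4355, 0.0451, 0.0712]
tcp_rot: [[0.05, 0.998, 0.041], [0.999, -0.05, -0.001], [0.001, 0.041, -0.999]]
force: [0.8, 0.7, -0.2]
opening: 0.3
```

Emit:
send_rows(motion=[[[0,0,0],0],[[0,0,0],0],[[0,0,0],0],[[0,0,0],0],[[0,0,0],0]], gripper=1.0)

```text
time_s: 6.73
position: [0.4356, 0.0449, 0.0712]
tcp_rot: [[0.05, 0.998, 0.041], [0.999, -0.05, -0.001], [0.001, 0.041, -0.999]]
force: [0.5, -0.3, 0.3]
opening: 0.264
```

```bash
python3 to.py .4345 .0455 .09
```

```text
[0.4356 0.0449 0.0712] tool mm [  0.6  -0.3 -18.9] force [ 0.5 -0.3  0.3] mom [-0.02 -0.01 -0.01] z [ 0.041 -0.001 -0.999] xang 87.12 t 6.7333 op 0.264207395446728
```

Emit:
send_rows(motion=[[[0,0.1,-3],0],[[0,0.2,-5],0],[[0,0.3,-8],0],[[0,0.3,-8],0],[[0,0.3,-8],0]])

```text
time_s: 7.15
position: [0.4341, 0.0451, 0.1026]
tcp_rot: [[0.051, 0.998, 0.035], [0.999, -0.051, 0.0], [0.002, 0.035, -0.999]]
force: [0.4, 0.1, -1.7]
opening: 0.263
```

```bash
python3 to.py .435 .045 .2
```

```text
[0.4341 0.0451 0.1026] tool mm [  0.2   4.3 -97.3] force [ 0.4  0.1 -1.7] mom [ 0.02  0.04 -0.01] z [ 0.035  0.    -0.999] xang 87.1 t 7.15 op 0.26335609043922
```

Emit:
send_rows(motion=[[[0,0.4,-12],0],[[0,0.6,-18],0],[[0,0.6,-20],0],[[0,0.6,-20],0],[[0,0.4,-12],0]])

```text
time_s: 7.57
position: [0.4303, 0.0459, 0.193]
tcp_rot: [[0.051, 0.998, 0.031], [0.999, -0.051, 0.001], [0.003, 0.031, -1.0]]
force: [0.5, 0.4, -1.6]
opening: 0.266
```

```bash
python3 to.py .5 -.32 .19
python3 - <<'E'
from h import *
s=bot.read_state()
S=capture("scene");cv2.imwrite("pics/s7.png",S["image"])
T=capture("top");print([(q["xy"],q["p"]) for q in place_of("top","tray_in")]);print(onz(T,place_of("top","tray_in")[0]["xy"],.004))
E
```

```text
[0.4303 0.0459 0.193 ] tool mm [-361.8   88.1    4.8] force [ 0.5  0.4 -1.6] mom [-0.01  0.    0.04] z [ 0.031  0.001 -1.   ] xang 87.09 t 7.5667 op 0.26638266443515696
[([377.0, 182.8], 0.58), ([436.8, 213.0], 0.57), ([204.6, 145.6], 0.31)]
[ 0.59623564 -0.15537808  0.004     ]
```

View pics/s7.png

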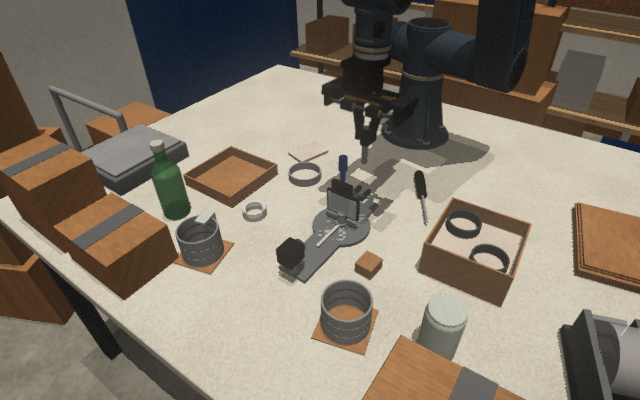

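Emit:
send_rows(motion=[[[-15,4,0],0],[[-25,7,0],0],[[-30,8,0],0],[[-30,8,0],0],[[-30,8,0],0]])

```text
time_s: 8.18
position: [0.4507, -0.0823, 0.186]
tcp_rot: [[0.041, 0.999, 0.013], [0.999, -0.041, 0.009], [0.01, 0.013, -1.0]]
force: [1.6, -0.5, -1.1]
opening: 0.265
```

Emit:
send_rows(motion=[[[-30,8,0],0],[[-30,8,0],0],[[-30,8,0],0],[[-30,8,0],0],[[-30,8,0],0]])

```text
time_s: 8.6
position: [0.4793, -0.2379, 0.1769]
tcp_rot: [[0.042, 0.999, -0.002], [0.999, -0.042, 0.021], [0.021, -0.003, -1.0]]
force: [0.1, 1.4, -1.3]
opening: 0.264
```

```bash
python3 to.py .51 -.322 .19
```

```text
[ 0.4793 -0.2379  0.1769] tool mm [-82.4  34.1 -14.9] force [ 0.1  1.4 -1.3] mom [-0.   -0.04  0.  ] z [-0.002  0.021 -1.   ] xang 87.58 t 8.6 op 0.26445411217301457
```

Emit:
send_rows(motion=[[[-22,9,0],0],[[-22,9,0],0],[[-22,9,0],0],[[-10,4,0],0],[[0,0,0],0]])

```text
time_s: 9.02
position: [0.5044, -0.3235, 0.1661]
tcp_rot: [[0.05, 0.999, -0.012], [0.998, -0.05, 0.028], [0.028, -0.014, -1.0]]
force: [-0.4, 0.3, -1.7]
opening: 0.27
```

```bash
python3 to.py .51 -.322 .074
```

```text
[ 0.5044 -0.3235  0.1661] tool mm [-0.8  6.8 92. ] force [-0.4  0.3 -1.7] mom [ 0.03 -0.02  0.02] z [-0.012  0.028 -1.   ] xang 87.14 t 9.0167 op 0.2699623290412202
```

Emit:
send_rows(motion=[[[-0.5,2,12],0],[[-0.5,2,18],0],[[0,2,18],0],[[0,1,18],0],[[0,0,8],0]])

```text
time_s: 9.43
position: [0.5075, -0.3148, 0.0859]
tcp_rot: [[0.049, 0.999, -0.018], [0.998, -0.048, 0.036], [0.035, -0.019, -0.999]]
force: [-1.3, 0.3, -1.1]
opening: 0.27
```

```bash
python3 to.py .51 -.322 .072
```

```text
[ 0.5075 -0.3148  0.0859] tool mm [-7.5  3.1 13.6] force [-1.3  0.3 -1.1] mom [ 0.03  0.05 -0.01] z [-0.018  0.036 -0.999] xang 87.21 t 9.4333 op 0.2697061524364785
```

Emit:
send_rows(motion=[[[-4,1.5,5],0],[[-3,1.5,5],0],[[0,0,2],0],[[0,0,0],0],[[0,0,0],0]])

```text
time_s: 9.85
position: [0.5078, -0.3162, 0.0699]
tcp_rot: [[0.046, 0.999, -0.024], [0.998, -0.044, 0.043], [0.041, -0.026, -0.999]]
force: [-0.4, -0.5, -1.4]
opening: 0.267
```

Emit:
send_rows(motion=[[[0,0,0],0],[[0,0,0],0],[[0,0,0],0],[[0,0,0],0],[[0,0,0],0]], gripper=0.4)

```text
time_s: 10.27
position: [0.5098, -0.3183, 0.0737]
tcp_rot: [[0.046, 0.999, -0.018], [0.998, -0.045, 0.037], [0.036, -0.02, -0.999]]
force: [-1.2, -1.2, 0.5]
opening: 0.545
```

```bash
python3 to.py .51 -.322 .25
python3 - <<'E'
from h import *
S=capture("scene");cv2.imwrite("pics/s8.png",cv2.resize(S["image"][80:240,140:340],(800,640),interpolation=cv2.INTER_CUBIC)[:600])
E
```

```text
[ 0.5098 -0.3183  0.0737] tool mm [   2.7   -3.2 -176.3] force [-1.2 -1.2  0.5] mom [-0.02 -0.01 -0.03] z [-0.018  0.037 -0.999] xang 87.38 t 10.2667 op 0.5449992596658417
```

View pics/s8.png

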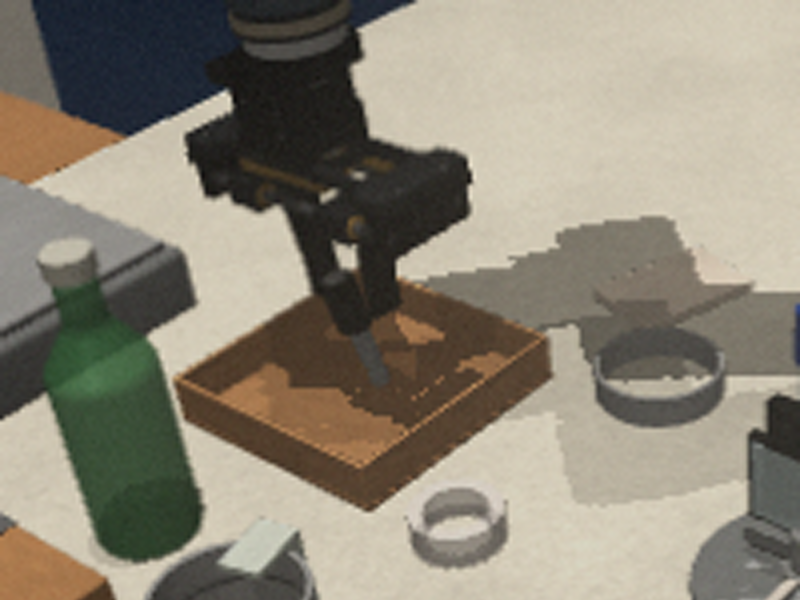

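Emit:
send_rows(motion=[[[0,0,0],0],[[0,0,0],0],[[0,0,-3],0],[[0,0,-5],0],[[0,0,-10],0]], gripper=0.2)

```text
time_s: 10.73
position: [0.509, -0.3181, 0.0913]
tcp_rot: [[0.046, 0.999, -0.021], [0.998, -0.045, 0.04], [0.039, -0.023, -0.999]]
force: [-0.1, -0.5, 0.2]
opening: 0.786
```

Emit:
send_rows(motion=[[[0,0,-15],0],[[0,0,-20],0],[[0,0,-25],0],[[0,0,-25],0],[[0,0,-20],0]])

```text
time_s: 11.15
position: [0.5095, -0.3207, 0.2006]
tcp_rot: [[0.046, 0.999, -0.027], [0.998, -0.045, 0.045], [0.044, -0.029, -0.999]]
force: [0.2, -0.0, -0.2]
opening: 0.799
```

```bash
python3 to.py .519 .043 .2
python3 - <<'E'
from h import *
S=capture("scene");cv2.imwrite("pics/s9.png",cv2.resize(S["image"][80:240,140:340],(800,640),interpolation=cv2.INTER_CUBIC)[:600])
E
```

```text
[ 0.5095 -0.3207  0.2006] tool mm [363.4  -6.8  16.7] force [ 0.2 -0.  -0.2] mom [-0.05 -0.01  0.01] z [-0.027  0.045 -0.999] xang 87.35 t 11.15 op 0.7993832465781067
```

View pics/s9.png

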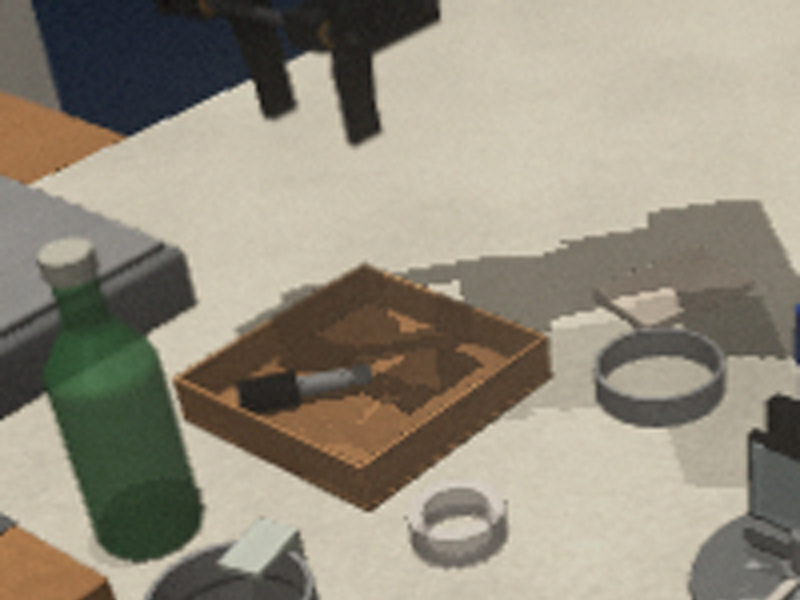

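Emit:
send_rows(motion=[[[15,0,0],0],[[25,0,0],0],[[30,0,0],0],[[30,0,0],0],[[30,0,0],0]])

```text
time_s: 11.62
position: [0.5188, -0.1935, 0.2134]
tcp_rot: [[0.056, 0.998, -0.012], [0.998, -0.055, 0.031], [0.031, -0.014, -0.999]]
force: [0.2, 0.5, 0.2]
opening: 0.801
```

Emit:
send_rows(motion=[[[30,0,0],0],[[30,0,0],0],[[30,0,0],0],[[30,0,0],0],[[30,0,0],0]])

```text
time_s: 12.03
position: [0.5216, -0.0306, 0.2169]
tcp_rot: [[0.057, 0.998, -0.019], [0.998, -0.056, 0.036], [0.035, -0.021, -0.999]]
force: [-0.4, 0.9, -1.0]
opening: 0.796
```

```bash
python3 to.py .519 .043 .2
```

```text
[ 0.5216 -0.0306  0.2169] tool mm [72.7 -6.4 19.7] force [-0.4  0.9 -1. ] mom [ 0.   -0.03  0.02] z [-0.019  0.036 -0.999] xang 86.75 t 12.0333 op 0.795583049504675
```

Emit:
send_rows(motion=[[[25,-2,0],0],[[25,-2,0],0],[[15,-2,0],0],[[7,0,0],0],[[0,0,0],0]])

```text
time_s: 12.45
position: [0.5122, 0.0562, 0.2185]
tcp_rot: [[0.048, 0.999, -0.027], [0.998, -0.047, 0.041], [0.04, -0.029, -0.999]]
force: [-0.2, -0.2, 0.8]
opening: 0.801
```

Emit:
send_rows(motion=[[[0,0,0],0.11],[[0,0,0],0.11],[[0,0,0],0.11],[[0,0,0],0.11],[[0,0,0],0.11]])

```text
time_s: 12.87
position: [0.51, 0.0548, 0.2174]
tcp_rot: [[0.582, 0.813, -0.03], [0.813, -0.581, 0.04], [0.015, -0.048, -0.999]]
force: [-0.8, 0.3, 0.3]
opening: 0.801
```

Emit:
send_rows(motion=[[[0,0,0],0.11],[[0,0,0],0.11],[[0,0,0],0.11],[[0,0,0],0.11],[[0,0,0],0.11]])

```text
time_s: 13.28
position: [0.5087, 0.0498, 0.2161]
tcp_rot: [[0.934, 0.357, -0.033], [0.358, -0.933, 0.038], [-0.018, -0.048, -0.999]]
force: [-0.9, 0.5, 0.1]
opening: 0.798
```

```bash
python3 to.py .519 .043 .2
```

```text
[0.5087 0.0498 0.2161] tool mm [ 7.5 10.8 15.5] force [-0.9  0.5  0.1] mom [-0.1   0.02 -0.04] z [-0.033  0.038 -0.999] xang 20.96 t 13.2833 op 0.798179955734308
```

Emit:
send_rows(motion=[[[0,0,0],0.11],[[0,0,0],0.11],[[0,0,0],0.11],[[0,0,0],0.07],[[0,0,0],0]])

```text
time_s: 13.7
position: [0.5075, 0.0448, 0.2149]
tcp_rot: [[0.997, -0.065, -0.036], [-0.064, -0.997, 0.037], [-0.039, -0.034, -0.999]]
force: [-0.6, -0.7, -1.2]
opening: 0.801
```

```bash
python3 to.py .519 .043 .15
```

```text
[0.5075 0.0448 0.2149] tool mm [14.   3.2 64.3] force [-0.6 -0.7 -1.2] mom [-0.12  0.03  0.05] z [-0.036  0.037 -0.999] xang -3.67 t 13.7 op 0.8008176152442958
```

Emit:
send_rows(motion=[[[4,1,12],-0.03],[[4,1,16],0],[[4,1,16],0],[[2,0,12],0],[[0,0,0],0]])

```text
time_s: 14.12
position: [0.5206, 0.0391, 0.1571]
tcp_rot: [[0.999, -0.028, -0.033], [-0.027, -0.999, 0.035], [-0.034, -0.034, -0.999]]
force: [-0.7, 0.0, -0.5]
opening: 0.8
```

```bash
python3 to.py .519 .043 .14
python3 - <<'E'
from h import *
s=bot.read_state()
for n,o,sz,k in(("scene",(300,90),(120,130),4.5),):
    c=capture(n); im=c["image"][o[1]:o[1]+sz[1],o[0]:o[0]+sz[0]]; im=cv2.resize(im,None,fx=k,fy=k,interpolation=cv2.INTER_CUBIC)
    p=s["position"]; q=(proj(c,p)-o+.5)*k; cv2.drawMarker(im,tuple(int(v) for v in q),(0,0,255),0,10); cv2.imwrite(f"pics/{n}10.png",cv2.convertScaleAbs(im,alpha=1.5))
E
```

```text
[0.5206 0.0391 0.1571] tool mm [-1.1 -3.3 17.3] force [-0.7  0.  -0.5] mom [-0.11  0.05  0.03] z [-0.033  0.035 -0.999] xang -1.54 t 14.1167 op 0.7996204032235961
```

View pics/scene10.png

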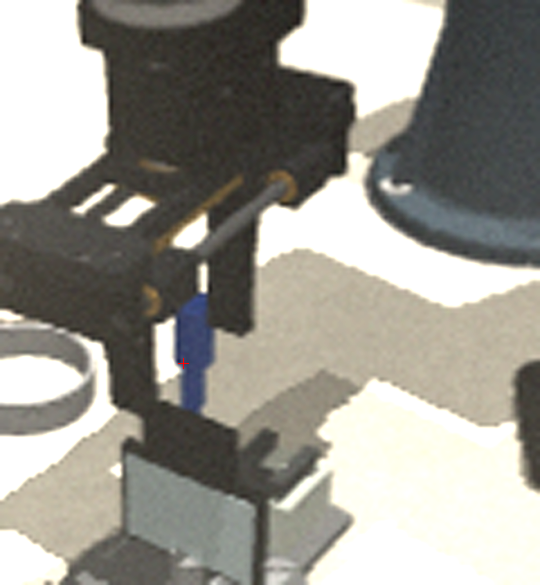

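Emit:
send_rows(motion=[[[-1,-2,10],-0.0],[[0,-1,14],0],[[0,0,14],0],[[0,0,12],0],[[0,0,4],0]], gripper=0.5)

```text
time_s: 14.58
position: [0.5208, 0.0428, 0.105]
tcp_rot: [[0.999, -0.025, -0.023], [-0.025, -0.999, 0.033], [-0.024, -0.033, -0.999]]
force: [0.3, -0.1, -0.2]
opening: 0.537
```

```bash
python3 to.py .5185 .0425 .098
```

```text
[0.5208 0.0428 0.105 ] tool mm [-2.1  0.6  7.1] force [ 0.3 -0.1 -0.2] mom [-0.08  0.07  0.02] z [-0.023  0.033 -0.999] xang -1.41 t 14.5833 op 0.5367528744485738
```

Emit:
send_rows(motion=[[[-1.5,0.5,4],0.01],[[-1,0,4],0],[[0,0,0],0],[[0,0,0],0],[[0,0,0],0]], gripper=0.75)

```text
time_s: 15.0
position: [0.5181, 0.0426, 0.0974]
tcp_rot: [[0.999, -0.035, -0.022], [-0.034, -0.999, 0.033], [-0.023, -0.032, -0.999]]
force: [-1.2, -0.9, -0.2]
opening: 0.27
```

```bash
python3 to.py .5185 .0425 .098
python3 - <<'E'
from h import *
s=bot.read_state()
for n,o,sz,k in(("scene",(300,110),(100,110),5.4),("top",(250,160),(120,110),5)):
    c=capture(n); im=c["image"][o[1]:o[1]+sz[1],o[0]:o[0]+sz[0]]; im=cv2.resize(im,None,fx=k,fy=k,interpolation=cv2.INTER_CUBIC)
    cv2.imwrite(f"pics/{n}11.png",cv2.convertScaleAbs(im,alpha=1.6))
E
```

```text
[0.5181 0.0426 0.0974] tool mm [ 0.4  0.1 -0.7] force [-1.2 -0.9 -0.2] mom [-0.1   0.01  0.04] z [-0.022  0.033 -0.999] xang -1.97 t 15.0 op 0.2701999003080642
```

View pics/scene11.png

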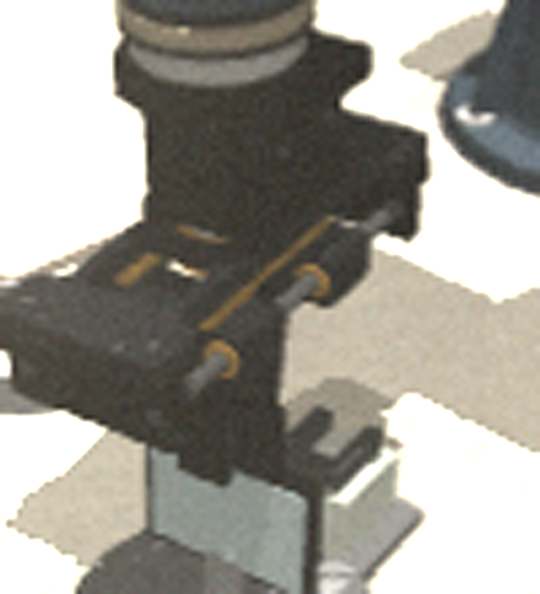

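View pics/top11.png

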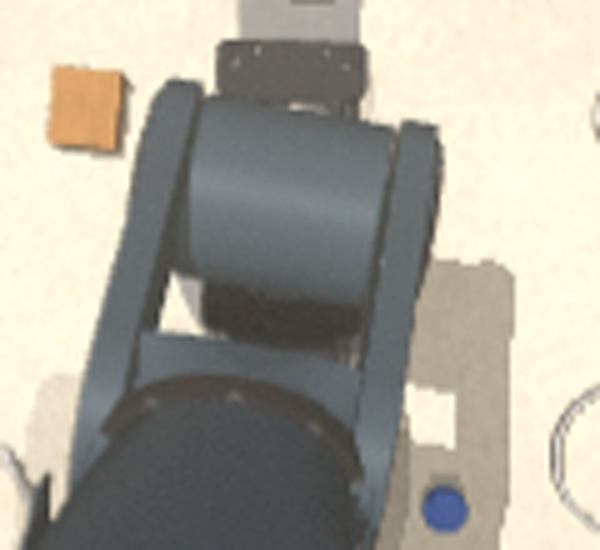

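Emit:
send_rows(motion=[[[0,0,0],0],[[0,0,0],0],[[0,0,0],0],[[0,0,0],0],[[0,0,0],0]], gripper=0.83)

```text
time_s: 15.52
position: [0.5193, 0.0425, 0.0986]
tcp_rot: [[0.999, -0.035, -0.019], [-0.034, -0.999, 0.033], [-0.02, -0.032, -0.999]]
force: [-0.1, 0.5, -0.3]
opening: 0.171
```

Emit:
send_rows(motion=[[[0,0,0],0],[[0,0,0],0],[[0,0,0],0],[[0,0,0],0],[[0,0,0],0]], gripper=1.0)

```text
time_s: 15.93
position: [0.5195, 0.0424, 0.0986]
tcp_rot: [[0.999, -0.035, -0.018], [-0.034, -0.999, 0.032], [-0.019, -0.032, -0.999]]
force: [-0.8, -0.0, 0.6]
opening: 0.131
```

```bash
python3 to.py .5185 .0425 .098; cat > c2.py <<'E'
import ov; from ov import *
T=capture("top"); S=capture("scene")
# clip: detail crops
def crop(c,o,sz,k,n,f=1.6): 
    im=c["image"][o[1]:o[1]+sz[1],o[0]:o[0]+sz[0]]; cv2.imwrite(f"pics/{n}.png",cv2.convertScaleAbs(cv2.resize(im,None,fx=k,fy=k,interpolation=cv2.INTER_CUBIC),alpha=f))
crop(T,(355,100),(55,60),9,"clipT"); crop(S,(165,195),(80,75),8,"clipS")
E
python3 c2.py
```

```text
[0.5195 0.0424 0.0986] tool mm [-1.   0.   0.7] force [-0.8 -0.   0.6] mom [-0.13 -0.25 -0.01] z [-0.018  0.032 -0.999] xang -1.96 t 15.9333 op 0.13076332683618055
```

View pics/clipT.png

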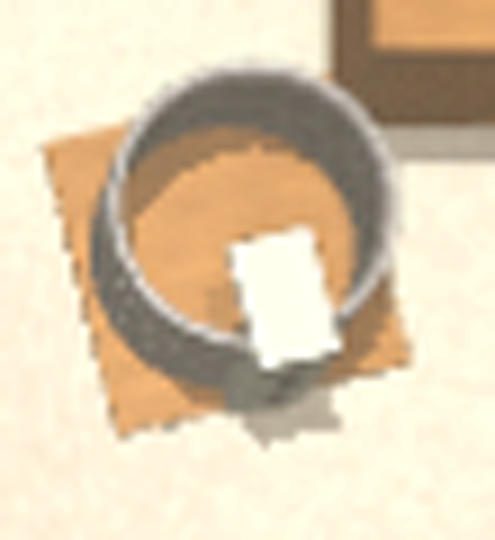

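View pics/clipS.png

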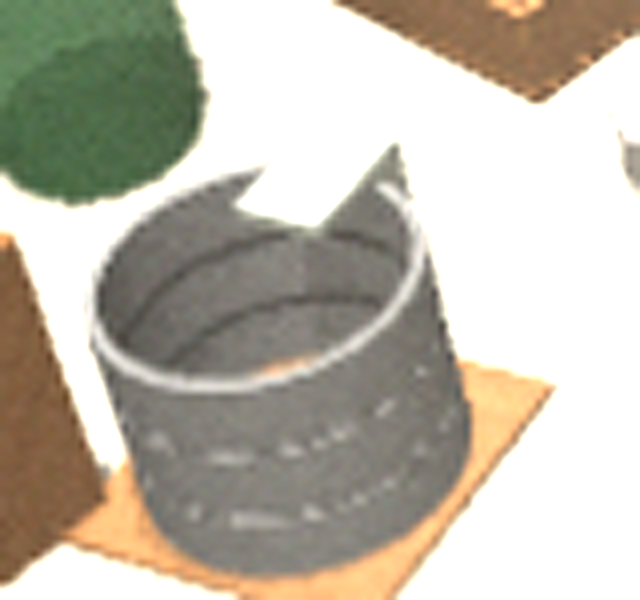

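```bash
python3 - <<'E'
from h import *
T=capture("top"); S=capture("scene")
p=onz(T,(388.1,139.3),.077); 
q=onz(S,(165+390/8,195+150/8),.077)  # outer right corner in scene
print("outer mid top",p, "scene proj",proj(S,p),"right corner scene",q)
print("inner mid", onz(T,(355+271/9,100+237/9),.077))
# ring centre top rim z .075
print("ring c",onz(T,(355+257/9-.5,100+204/9-.5),.075))
for L in [(np.array([.5185,.0425]))]:
    for P_ in (p[:2],np.array([.7055,-.1681])):
        d=P_-L; a=np.degrees(np.arctan2(d[1],d[0])); print(a,np.linalg.norm(d),"mirror xang",(a-2)/2, (a-1.5)/2)
# needle direction at rest from top picture
a0=onz(T,(270+153/4,120+330/4),.02)
import sys
E
python3 - <<'E'
import cv2
a=cv2.imread("pics/top0.png")[140:215,290:325]; cv2.imwrite("pics/nd.png",cv2.resize(a,None,fx=8,fy=8,interpolation=cv2.INTER_CUBIC))
E
```

```text
outer mid top [ 0.70885    -0.17873553  0.077     ] scene proj [209.14261118 211.28322947] right corner scene [ 0.70914692 -0.1640168   0.077     ]
inner mid [ 0.74492919 -0.17105028  0.077     ]
ring c [ 0.75702463 -0.16582635  0.075     ]
-49.291454052029486 0.29185318544585853 mirror xang -25.645727026014743 -25.395727026014743
-48.39687063967542 0.28164048004503905 mirror xang -25.19843531983771 -24.94843531983771
```

View pics/nd.png

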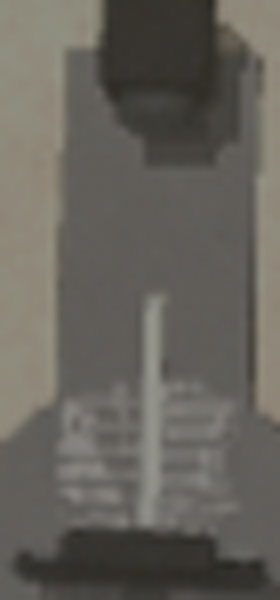

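Emit:
send_rows(motion=[[[0,0,0],0.06],[[0,0,0],0.08],[[0,0,0],0.08],[[0,0,0],0.06],[[0,0,0],0]])

```text
time_s: 16.55
position: [0.5195, 0.0424, 0.0987]
tcp_rot: [[0.947, -0.321, -0.017], [-0.321, -0.947, 0.032], [-0.027, -0.025, -0.999]]
force: [-1.2, -0.8, 0.7]
opening: 0.136
```

```bash
python3 to.py .5195 .0424 .0986
```

```text
[0.5195 0.0424 0.0987] tool mm [0.  0.  0.1] force [-1.2 -0.8  0.7] mom [-0.12 -0.34  0.05] z [-0.017  0.032 -0.999] xang -18.7 t 16.55 op 0.1363287511747941
```

Need 6.95° more (0.121 rad).

Emit:
send_rows(motion=[[[0,0,0],0.05],[[0,0,0],0.05],[[0,0,0],0.021],[[0,0,0],0],[[0,0,0],0]])

```text
time_s: 16.97
position: [0.5195, 0.0424, 0.0987]
tcp_rot: [[0.903, -0.43, -0.017], [-0.429, -0.903, 0.032], [-0.029, -0.021, -0.999]]
force: [-0.8, -0.2, -0.6]
opening: 0.14
```

```bash
python3 to.py .5195 .0424 .0986
python3 - <<'E'
import ov; from ov import *
T=capture("top"); S=capture("scene")
for n in("top","scene"):
  for k in ("sight","mirror_face","mirror_grip","clip"): print(n,k,[(np.round(q["xy"],1).tolist(),round(q["p"],2)) for q in place_of(n,k)[:2]])
def crop(c,o,sz,k,n,f=1.5): 
    im=c["image"][o[1]:o[1]+sz[1],o[0]:o[0]+sz[0]]; cv2.imwrite(f"pics/{n}.png",cv2.convertScaleAbs(cv2.resize(im,None,fx=k,fy=k,interpolation=cv2.INTER_CUBIC),alpha=f))
crop(T,(280,120),(130,110),6,"t12"); crop(S,(170,150),(210,140),3.8,"s12")
np.savez("cams.npz",T=T["image"],S=S["image"])
E
```

```text
[0.5195 0.0424 0.0987] tool mm [0.  0.  0.1] force [-0.8 -0.2 -0.6] mom [-0.16 -0.28 -0.01] z [-0.017  0.032 -0.999] xang -25.44 t 16.9667 op 0.14037964819252297
top sight []
top mirror_face []
top mirror_grip [([449.2, 192.6], 0.46)]
top clip [([384.7, 141.0], 0.68)]
scene sight []
scene mirror_face [([340.1, 209.0], 0.65)]
scene mirror_grip [([341.5, 188.0], 0.87)]
scene clip [([211.9, 215.6], 0.94)]
```

View pics/t12.png

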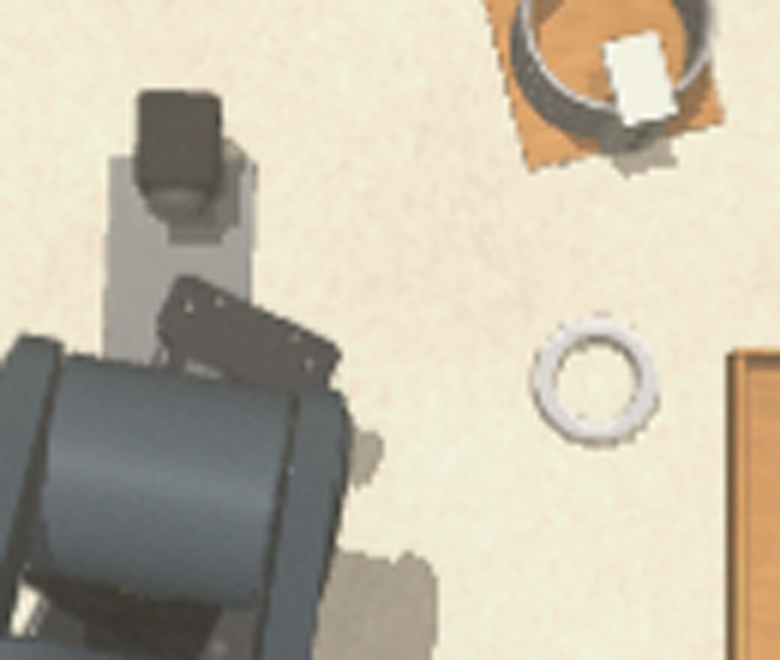

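View pics/s12.png

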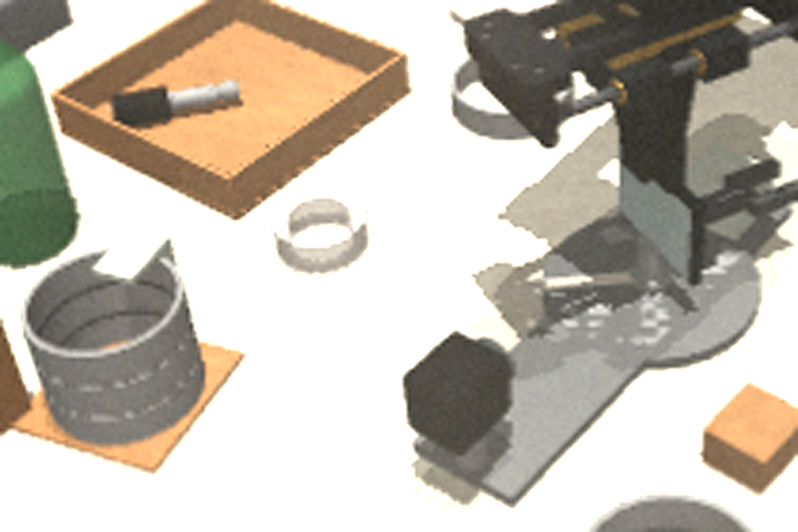

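```bash
python3 - <<'E'
import ov; from ov import *
T=capture("top"); S=capture("scene"); c0=cv2.imread("pics/scene0.png")
print(tri([(S,(317.9,246.4)),(T,(309.4,177.1))]))
for z in(.008,.012,.02):
  b=proj(S,[.5185+.095*np.cos(np.radians(-1.9)),.0425+.095*np.sin(np.radians(-1.9)),z]); print(z,"rest pred",b)
im=S["image"][190:250,290:370]; k=10
im=cv2.convertScaleAbs(cv2.resize(im,None,fx=k,fy=k,interpolation=cv2.INTER_CUBIC),alpha=1.4)
cv2.imwrite("pics/n13.png",im)
im=cv2.convertScaleAbs(cv2.resize(c0[190:250,290:370],None,fx=k,fy=k,interpolation=cv2.INTER_CUBIC),alpha=1.4)
cv2.imwrite("pics/n13r.png",im)
E
```

```text
(array([0.61218339, 0.03983642, 0.00859072]), [np.float64(0.48457612886348367), np.float64(0.36971429303137)])
0.008 rest pred [316.91144478 246.83945789]
0.012 rest pred [316.86760969 245.5441713 ]
0.02 rest pred [316.77917334 242.93028724]
```

View pics/n13.png

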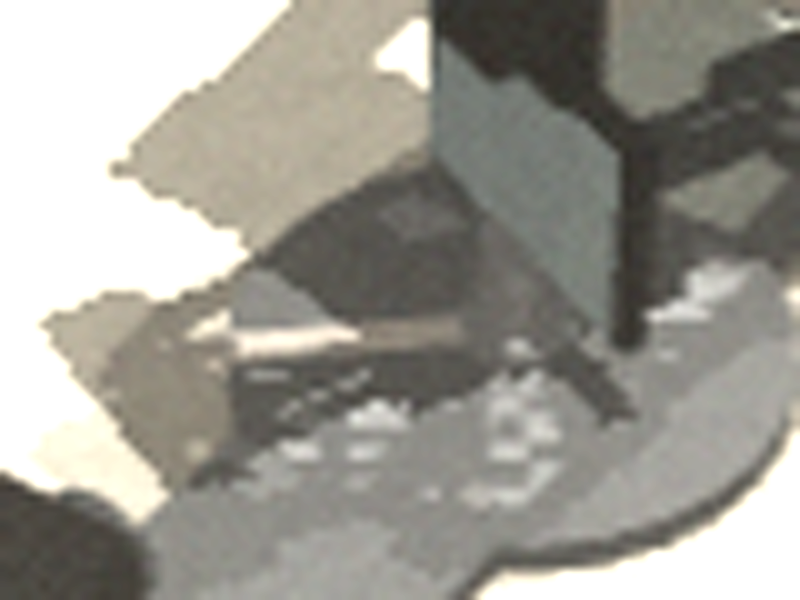

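View pics/n13r.png

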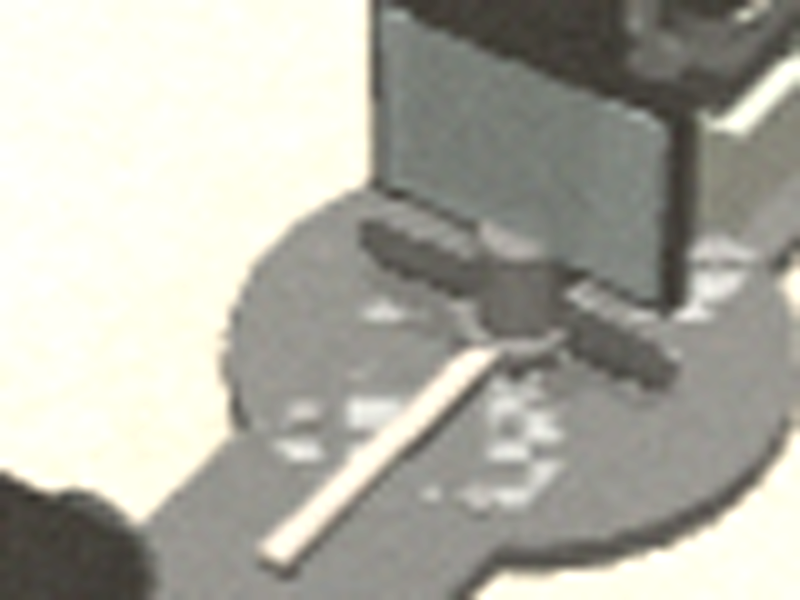

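```bash
python3 - <<'E'
from h import *
S=capture("scene")
def N(p): return (290+(p[0]+.5)/10-.5,190+(p[1]+.5)/10-.5)
def ang(a,b,z=.010):
    A,B=onz(S,N(a),z),onz(S,N(b),z); d=B-A; return np.degrees(np.arctan2(d[1],d[0])).round(2),A[:2].round(4),B[:2].round(4)
print("rest",ang((485,360),(278,555)))
print("now c",ang((460,330),(235,342)),"bottom",ang((460,342),(240,357)),"top",ang((460,318),(235,330)))
# predicted pixels for angle
off=np.array([0.9,0.2])
for a in(-46,-49.4,-53):
    r=np.radians(a)
    for l in (.095,.05): 
        q=proj(S,[.5185+l*np.cos(r),.0425+l*np.sin(r),.010])+off; print(a,l,((q-[290,190]+.5)*10).round(0))
E
```

```text
rest (np.float64(-2.98), array([0.5314, 0.0423]), array([0.61  , 0.0382]))
now c (np.float64(-52.36), array([0.5258, 0.0318]), array([ 0.558 , -0.0099])) bottom (np.float64(-51.11), array([0.5293, 0.0341]), array([ 0.5616, -0.0059])) top (np.float64(-52.35), array([0.5223, 0.0296]), array([ 0.5545, -0.0123]))
-46 0.095 [122. 384.]
-46 0.05 [314. 359.]
-49.4 0.095 [119. 367.]
-49.4 0.05 [312. 350.]
-53 0.095 [118. 350.]
-53 0.05 [311. 341.]
```

```bash
python3 - <<'E'
from h import *
S=capture("scene"); T=capture("top")
g=S["image"].astype(float).mean(2)
print(np.round(g[218:230,308:338]).astype(int))
E
```

```text
[[192 173 159  94  94  93  98 100 100 101  97  60  59  64  63  62  62  61
   61  61  61  62  61  57  60  59  61  61  59  62]
 [ 91  96  95  95  96  97 103 100 100 101 100 103  95  61  60  58  61  62
   57  62  60  60  63  60  61  58  61  57  61  66]
 [ 95  93 100  94  98  98 105 103  98 102 102 103 102  91  60  59  61  65
   60  65  66  60  56  61  55  57  61  63  68  67]
 [ 95  95  94 125 162 100  99 103 103 102 102  99 101 102  93  58  62  61
   62  62  59  60  62  65  67  71  76  77  73  76]
 [ 96 119 173 176 159 102 103  99  98 100 100 109 119 125 135 134 104  75
   90  88  94  93  95  95  94  96  92  89  71  72]
 [114 155 146 132 133 143 157 157 160 175 173 174 173 172 175 174 176 157
   94  94  92  94  97  94  91  95  93  91  82  71]
 [ 91  96  92  97  95 121 174 173 176 175 176 173 159 151 129  97  98  99
   96  96  94  96  91  86  86  73  78  77  71  74]
 [ 94  94  92  98  97 110 136 121 122 113 111 109  94  87  76  77  78  78
   71  71  60  64  62  60  63  60  61  62  64  71]
 [ 96  96 106 130 100  77  75  76  72  63  60  63  61  62  61  63  61  64
   59  62  60  62  63  60  66  60  60  61  62  63]
 [ 95  99  92  99  99  63  76 103 101 101  94  61  60  61  63  62  64  78
  103  60  62  61  59  62  63  57  63  59  59  58]
 [ 94  93  98  96  83  63  61  62  65  63  62  62  61  61  60  73 100  90
   63  61  63  61  61  63  59  63  62  65  60  66]
 [ 96  98  94  95  91  63  65  64  62  63  63  61  73 102  93  62  60  63
   62  62  62  63  58  60  63  66  63  62  74 100]]
```

```bash
python3 - <<'E'
from h import *
S=capture("scene"); T=capture("top")
x=np.array([314,316,318,326,328,330,332.]);y=np.array([223.92,223.87,223.73,223.22,223.,222.94,222.78])
m,b=np.polyfit(x,y,1); print(m,b)
for z in(.006,.010):
    A,B=[onz(S,(u,m*u+b),z) for u in(334,313)]; d=B-A; print(z,np.degrees(np.arctan2(d[1],d[0])),A,B,"at .71:",A+d*(.71-A[0])/d[0])
g=cv2.imread("pics/scene0.png").astype(float).mean(2)
np.set_printoptions(linewidth=250)
print(np.round(g[224:248,314:342]).astype(int))
for k in("clip","socket"):
    for n in("scene","top"): print(k,n,[(np.round(q["xy"],1).tolist(),round(q["p"],2)) for q in place_of(n,k)[:2]])
print(np.round(S["image"].astype(float).mean(2)[206:226,190:222]).astype(int))
E
```

```text
-0.06551258992805725 244.54007194244593
0.006 -51.32501844944698 [0.52433643 0.0265933  0.006     ] [ 0.55528065 -0.01206597  0.006     ] at .71: [ 0.71      -0.2053602  0.006    ]
0.01 -51.32501844944701 [0.5281106  0.02899993 0.01      ] [ 0.55885355 -0.0094079   0.01      ] at .71: [ 0.71       -0.19823842  0.01      ]
[[107 108 106 109 103 105 107 109 104 103 104 107 106 107 106 108 107 106 107 107 100  82  83 113 113 119 121 122]
 [104 109 110 107 108 106 108 107 105 103 105 106 106 108 106 103 105 107 108 103 104 111 160 185 177 140  91 101]
 [108 111 106 108 107 111 106 104 104 108 106 105 111 114 105 106 105 106 106 108 130 181 183 179 147  81  75  70]
 [109 109 108 106 109 107 106 106 104 107 110 122 117 107 106 106 100 103 106 120 167 185 177 142  80  94  91  57]
 [106 105 111 110 108 109 107 104 104 108 103 106 110 108 107 104 104 104 124 173 185 176 144  69  84 134 130 109]
 [108 107 107 105 106 106 106 106 104 108 108 123 121 121 119 120 118 130 170 182 175 145  70  74 111 126 141 134]
 [103 108 106 106 112 129 136 125 111 107 124 164 163 165 164 156 143 170 185 179 142 
[... 4048 characters left out ...]
 76  78  75 117 148 172 199 206 206 204 206]
 [ 76  76  79  79  99 122 153 184 194 194 196 199 202 200 204 202 139  90  82  75  73  74  71  78  71 139 149 193 200 206 209 206]
 [ 77  79  79  79  82  95 101 102 103 126 152 187 195 194 197 137  91  81  76  74  72  74  72  78  76 102 145 170 197 205 205 205]
 [ 77  78  77  82  81  81  80  83  89  93 100 100 105 133 126  92  72  71  67  74  71  75  76  77  79  75 138 142 194 206 206 207]
 [ 73  77  76  77  77  76  69  62  58  54  59  79  91  98  99  80  58  55  50  52  64  71  71  76  74  75 111 146 165 203 206 208]
 [ 75  77  74  66  61  57  57  64  73  82  85  79  81  71  72  79  76  78  74  68  57  51  53  65  74  76 103 146 151 200 208 202]]
```

```bash
python3 - <<'E'
from h import *
S=capture("scene")
A,B=[onz(S,p,.01) for p in((335.33,227),(318.85,243))]; d=B-A; print(np.degrees(np.arctan2(d[1],d[0])),A,B)
L=np.array([.5185,.0425])
# pivot from scene: intersect rest line and present line
x=np.array([313,334]);C,D=[onz(S,(u,-.0655126*u+244.54007),.01) for u in(334,313)]; e=D-C
t=np.linalg.solve(np.c_[d[:2],-e[:2]],(C-A)[:2]); print("pivot",A+d*t[0])
# scene-only clip: strap top outer edge corners, native: (214.3,212.3) right, (?)
for p in((213.9,212.3),): print(onz(S,p,.077))
for p in((205.2,209),(194.5,220.5),(204,223)): print(p,onz(S,p,.077))
E
```

```text
-2.0883683875939343 [0.53907279 0.03968491 0.01      ] [0.60295198 0.03735555 0.01      ]
pivot [0.51897123 0.04041792 0.01      ]
[ 0.70552285 -0.16734587  0.077     ]
(205.2, 209) [ 0.70818033 -0.19198064  0.077     ]
(194.5, 220.5) [ 0.74756705 -0.18245578  0.077     ]
(204, 223) [ 0.74184926 -0.1592137   0.077     ]
```

```bash
python3 - <<'E'
from h import *
S=capture("scene")
def N(p): return (290+(p[0]+.5)/10-.5,190+(p[1]+.5)/10-.5)
def a(p,q,z):
    A,B=onz(S,N(p),z),onz(S,N(q),z); d=A-B; return np.degrees(np.arctan2(d[1],d[0]))+90,np.linalg.norm(d),A,B
print("rest",a((380,185),(660,300),.039)); print("now",a((440,165),(612,335),.039))
g0=cv2.imread("pics/scene0.png")
for n,i in(("m0",g0),("m1",S["image"])):
    cv2.imwrite(f"pics/{n}.png",cv2.convertScaleAbs(cv2.resize(i[180:230,320:365],None,fx=12,fy=12,interpolation=cv2.INTER_NEAREST),alpha=1.6))
E
python3 -c "
import cv2,numpy as np
a=cv2.imread('pics/m0.png');b=cv2.imread('pics/m1.png');cv2.imwrite('pics/m01.png',cv2.resize(np.hstack([a,b]),(800,444)))"
```

```text
rest (np.float64(0.3466586877689224), np.float64(0.07503118380634427), array([0.5207546 , 0.00631361, 0.039     ]), array([0.52030064, 0.08134342, 0.039     ]))
now (np.float64(-24.506218637620464), np.float64(0.07065006601954395), array([0.5069761 , 0.01405923, 0.039     ]), array([0.53628118, 0.07834488, 0.039     ]))
```

View pics/m01.png

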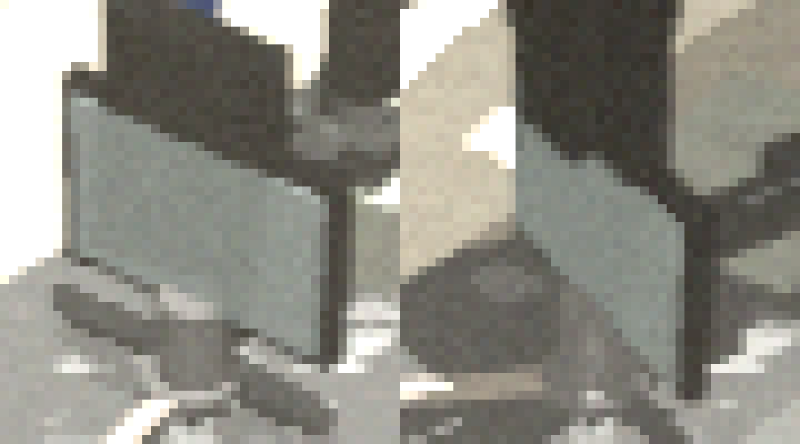

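```bash
python3 to.py .5195 .0424 .0986; python3 - <<'E'
from h import *
S=capture("scene")
x=np.array([314,315,316,317,318,319,320,321,326,328,329,331,332,333,334.]);y=np.array([222.74,222.74,222.7,222.5,222.5,222.38,222.25,222.17,221.65,221.5,221.5,221.4,221.32,221.2,221.06])
m,b=np.polyfit(x,y,1);A,B=[onz(S,(u,m*u+b),.01) for u in(334,313)]; d=B-A; print("needle edge angle",np.degrees(np.arctan2(d[1],d[0])))
p=[q for q in place_of("scene","pin_mid")][:3]; print(p)
print(bot.hand_in())
E
```

```text
[0.5195 0.0424 0.0986] tool mm [0. 0. 0.] force [-1.7 -0.1  1. ] mom [-0.14 -0.33  0.06] z [-0.017  0.032 -0.999] xang -25.54 t 18.1167 op 0.1352359159855768
needle edge angle -49.60685162580881
[{'xy': [205.5, 177.1], 'p': 0.64}]
the job is handed in; nothing more can be done
None
```

The job is handed in at about 18 s of the 54 s allowed. The lock pin lies in the empty tray, and the gripper is still holding the mirror bar at about −25.5° (world heading of the mirror's normal).

- **Pin:** I gripped it by its head and pulled it straight up with almost no side force. It toppled when I let go, and the last scene picture showed it lying inside the tray. I did not touch anything else.
- **Mirror:** The clip is on the right-hand stack, at a bearing of about −49.5° from the mirror's axis. Both cameras gave nearly the same figure (−49.4° and −49.5°).
- **Steadiness:** The arm held steady during the last camera calls, with less than 2 N on the wrist.

The checks on the sight angle did not fully agree:

| Check | Sight bearing |
|---|---|
| Gripper angle | about −49° |
| Needle, far edge (its clearest edge) | −49.6° |
| Needle, centreline (partly in shadow) | −51.3° |
| Mirror's lower edge (rough) | about −51.5°, roughly ±2° |

I trusted the gripper angle and the clear needle edge and left the angle as it was. That leaves about 1 to 2° of doubt in the line of sight; the clip's half-width is about 2.5° at that distance.

The tool also picked up a tilt of about 2° during the moves. It had no visible effect on the grips.

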